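Sweep the spindle hubs into the parts bay

ROBOT

A 6-joint arm with a two-finger parallel gripper is mounted at the origin on the work surface. World frame = base frame: x ahead of the robot, y to its left, z up, the work surface at z = 0. Lengths are in mm, angles in rad, forces in N, time in s.
With the tool pointing down it reaches from about 350 to 775 mm from the base axis. Payload 5.5 kg.
Tool frame: the origin (TCP) lies at the very end of the fingers, on their centre line; the grasp point (between the pads) lies 19 mm behind it (pinch_z is the z of the grasp point in the tool frame, in mm); z points along the fingers, y is the line along which they close (so a half turn about z gives the same grasp; the last joint's range is limited). The gripper opens to 85 mm and grips with 20 to 120 N. Pads are 22 mm wide; open, the fingers measure 114 mm over their backs; the gripper's body (76 mm by 85 mm) begins 54 mm behind the grasp point. The pads swing forward as they close: fully open they stand 13 mm farther back than shut.
Start: joints at [1.105, 0.313, 0.046, 1.304, 0, 1.431], TCP at [184.064, 544.786, 231.323] pointing down, gripper open.
Joint ranges: [-2.76, 2.76], [-0.86, 1.69], [-1.03, 1.26], [-2.2, 2.34], [-1.47, 1.5], [-3.14, 3.14]. Speed limits (rad/s): [2.57, 2.57, 3.14, 3.14, 3.14, 3.14].

INTERFACE

Orientations are given as [roll, pitch, yaw] about the fixed x, y, z axes, in that order (R = Rz(yaw) Ry(pitch) Rx(roll)).
In Python, from workcell import get_state, camera, close_job, boxes_of, trace, tip_of, pinch_z gives the robot as it stands.
- The arm moves only by the shell command python3 -m handwheel 'ROWS' [FORCE]. ROWS is JSON, a list of rows, each a list of 7 numbers: the turn, a rotation vector about the tool's x, y, z each as a share of 30 degrees, from -1 to 1, then the shift along the tool's x, y, z each as a share of 0.2 m, from -1 to 1, then the gripper command: -1 is shut, 1 is fully open, values between are in proportion. In form: [[ax, ay, az, x, y, z, grip], ...]. A call has 1 to 10 rows; each row is the pose to reach, as a shift and turn from the pose commanded when the call began, along the tool's axes at that moment; what a row does not reach only later rows make up. A row lasts 1/10 s, in which the tool goes at most 50 mm and 8.59 degrees, less where a joint would pass 70% of its speed; a pose out of reach is approached as far as the arm can. A call with a number of a shift or a turn outside -1 to 1 is refused whole. A call with a gripper value outside its range is refused whole. The fingers move at their own pace and stop on an object; FORCE is the grip in N (left out, the last holds). Time passes only in rows, so rows that repeat a pose let the fingers close. It gives the time, the measured TCP pose, the force, the opening and the grip force at its end, in the units of the state.
- get_state(): the state, without advancing time (a new reading comes with each control period).
- camera(name): name is "scene" or "top" or "wrist"; returns a dict with "frame" (420x560x3 uint8, red, green, blue), "z_map" (420x560 float32, mm along the optical axis (not along the pixel's ray), 0 where there is no reading), "fx", "fy", "cx", "cy" (pixels), "k1" (the pictures are not rectified: a ray, as slopes to the right and down, at radius r is drawn at 1 + k1 r^2 times it, then the intrinsics apply), "R" (3x3) and "t" (3): a world point X has camera coordinates R X + t; the wrist camera has in their place "hand_eye" (4x4, takes a point from camera to tool coordinates, whose origin is the TCP and whose axes are the flange's). Camera axes: x right, y down, z forward; pixel columns grow to the right and rows downward; lengths in mm; the calibration is good to about 2 mm. A picture is of the moment at which its call begins: read the wrist's pose just before it.
- close_job(): hands the job in; it is judged then, once.
Trained networks look in a picture, given as the dict that the camera call returned (one of the last four; its "shot" number tells which), for a name from the list of things; names that differ only in an ending like _2 or _b are one class to them, and where a whole thing is asked for, a point or a joint stands for the part that bears it (a point fixed in the world has none). Each returns a list of dicts, best first, with "confidence" (0 to 1); they miss things now and then, are a little off and sometimes report something else, mostly with a low value. They report only what shows in the picture. A call takes as long as a camera call. They do not tell look-alikes from the thing itself.
- boxes_of(picture, query): "xy" ([column, row] in pixels, amid what is visible of it).
- trace(picture, query): "region" (420x560 bool, what is visible of it) and "xy" ([column, row] in pixels, amid what is visible of it).
- tip_of(picture, query): "xy" ([column, row] in pixels: a listed point, or the origin of a listed thing).
The state is a dict: "time_s": time; "joint_pos": joint angles; "joint_velocities": joint speeds; "joint_efforts": joint torques, N m; "position": TCP position; "ee_rot": TCP orientation; "wrist_force": force on the tool from outside, world axes, zero at the start; "ft_torque": the same for the moment, N m; "width": finger opening in mm; "grip_force": force on a finger pad.
Only numpy, scipy, OpenCV 4.12 (cv2) and the standard library are available. Lean on these libraries where they do the work, as an engineer would, in place of code of your own. Each camera call takes 0.05 s, during which the arm holds its last target. There are 200 camera calls.

TASK

Sweep the three loose steel spindle hubs across the mat with the fingertips, through the open side of the orange parts bay, until each lies flat and wholly inside it. Slide them along the mat: do not lift, carry or tip them. Leave the opened hard drive, the amber jar and the red screwdriver where they are.

Things in the scene. Friction and masses are not known exactly. Their poses are not given: they have to be found in the camera images.
- bay: parts bay fixed to the mat: three low orange walls, 20 mm high and 8 mm thick, around a dark grey floor sheet level with the mat (no lip to climb). Inside 180 mm along its x and 110 mm along its y. Origin at the centre of the inside, at mat height (3 mm above the bench). Walls at x = -90 and +90 mm (inner faces) and at y = +55 mm (inner face); the side at y = -55 mm is open for its full width. It does not move.
- hub1: loose spindle hub, a plain steel disc 32 mm in diameter and 12 mm high, about 50 g, lying flat on the mat (the three are alike). Origin at the centre of its underside (on the mat top, 3 mm above the bench), z up. It slides flat and may turn about z.
- hub2: loose spindle hub, a plain steel disc 32 mm in diameter and 12 mm high, about 50 g, lying flat on the mat (the three are alike). Origin at the centre of its underside (on the mat top, 3 mm above the bench), z up. It slides flat and may turn about z.
- hub3: loose spindle hub, a plain steel disc 32 mm in diameter and 12 mm high, about 50 g, lying flat on the mat (the three are alike). Origin at the centre of its underside (on the mat top, 3 mm above the bench), z up. It slides flat and may turn about z.
- drive: opened 3.5 inch hard drive lying on the mat, dark case 147 x 102 mm, 27 mm high, long side along its x, with a bright round platter. Origin at the centre of its underside. Loose, leave alone.
- jar: small amber glass jar with white cap, standing on the mat, 38 mm in diameter, 55 mm high. Origin at the centre of its underside. Loose, leave alone.
- driver: red-handled screwdriver lying on the mat, 160 mm long along its x (handle towards -x), under 35 mm thick. Loose, leave alone.
There are look-alikes about, which are no part of the job. Leave any black, turquoise or yellow look-alike of the hub1 alone.

How it is judged:
By the outcome, as a careful person would: the job done as asked, in the order asked, and still so for the second after the job is handed in, with the robot touching nothing.
It also fails if it takes over 72 s, if anything falls off the work surface, if the arm or the gripper's body presses on something with over 40 N, if the wrist force passes 120 N, or if a joint passes its speed limit or range.

## Working session

There is one attempt and no reset: what is moved stays moved. The work goes in short steps, Python scripts to look and compute and a shell command to move; the robot and the scene stay as the last step left them, time stands still between calls to the robot, and variables do not carry over. Pictures are saved under pics/ and viewed, at most 10 in all, crops included, and the job is handed in when it is done.

```bash
mkdir -p pics
cat > h.py <<'E'
import numpy as np, cv2
from workcell import *
def world(c,px,z=None):
    K=np.array([[c['fx'],0,c['cx']],[0,c['fy'],c['cy']],[0,0,1.]])
    p=cv2.undistortPoints(np.array([[px]],float),K,np.array([c['k1'],0,0,0.]))[0,0]
    d=np.array([p[0],p[1],1.]); R=np.array(c['R']);t=np.array(c['t'])
    if z is None:
        zz=c['z_map'][int(round(px[1])),int(round(px[0]))]; return R.T@(d*zz-t)
    o=-R.T@t; v=R.T@d; return o+v*(z-o[2])/v[2]
def save(c,n,f=None,s=1):
    im=c['frame'][:,:,::-1]
    if f: im=im[f[1]:f[3],f[0]:f[2]]
    cv2.imwrite('pics/'+n,cv2.resize(im,None,fx=s,fy=s,interpolation=cv2.INTER_CUBIC))
E
python3 - <<'E'
from h import *
np.set_printoptions(precision=1,suppress=True)
c=camera('top'); save(c,'top.png',None,1.4)
for q in ['hub1','bay','drive','jar','driver']:
    for r in trace(c,q):
        print(q,round(r['confidence'],2),np.array(r['xy']),world(c,r['xy']),r['region'].sum())
s=get_state();print(s['position'],s['ee_rot'],s['width'],s['time_s'])
E
```

```text
hub1 0.72 [337.8 295.5] [ 455.6 -259.2   13.5] 177
hub1 0.71 [307.5 240.8] [ 574.1 -189.8   13.4] 162
hub1 0.63 [319.3 265.6] [ 519.9 -217.1   14.1] 176
hub1 0.61 [225.  234.7] [582.3  -4.8  14.6] 139
hub1 0.58 [361.4 251.1] [ 554.8 -310.5   14.4] 181
hub1 0.54 [278.8 258.2] [ 533.6 -126.5   12.9] 144
bay 0.82 [117.5 255.8] [528.9 233.1   5.6] 5096
drive 0.83 [423.  242.1] [ 578.7 -443.    27.4] 3254
drive 0.24 [279. 258.] [ 534. -127.   13.] 135
jar 0.63 [239.4 177.3] [706.  -35.3  57.2] 261
driver 0.78 [278.9 127.9] [ 825.7 -118.3   30.1] 488
driver 0.49 [118.2 256.7] [526.9 232.1   3.7] 5145
[184.  544.6 231. ] [-3.1 -0.   2.8] 85.57798294440938 0.3
```

View pics/top.png

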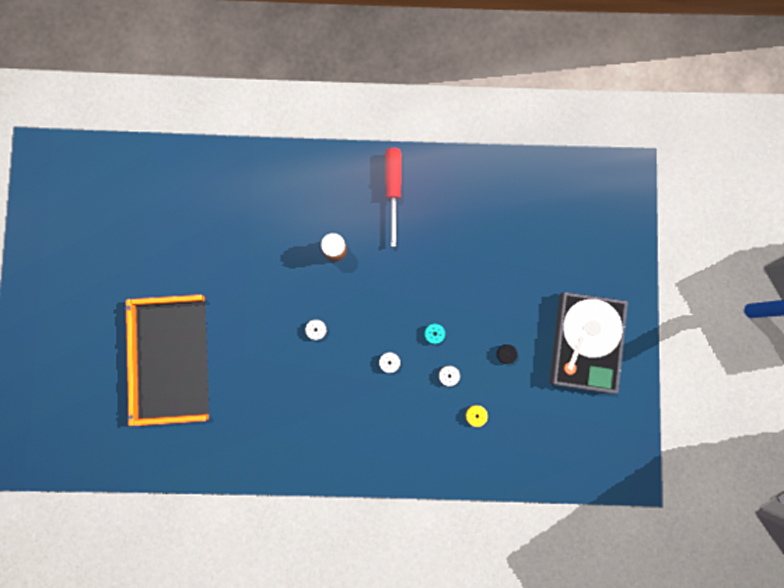

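The top picture (full-size pixels) shows the bay at (118,256), open towards the right, which is -y. There are six hub-like discs:
- bare steel/white: (225,235), (279,258), (319,266)
- turquoise: (308,241)
- black: (361,251)
- yellow: (338,296)

I choose the three bare ones and will check them in a close crop.

Run:
```python
from h import *
np.set_printoptions(precision=1,suppress=True)
c=camera('top'); save(c,'crop.png',(80,190,380,315),2.6)
for p in [(225,234.7),(278.8,258.2),(319.3,265.6)]: print(world(c,p,14))
print('orange')
hsv=cv2.cvtColor(c['frame'],cv2.COLOR_RGB2HSV)
m=cv2.inRange(hsv,(8,140,120),(22,255,255)); m[:,170:]=0
P=np.argwhere(m)[:,::-1]; W=np.array([world(c,p,23) for p in P.astype(float)])[:,:2]
r=cv2.minAreaRect(W.astype(np.float32)); print(r, cv2.boxPoints(r))
print('tip',[ (t['xy'],world(c,t['xy'],3)) for t in tip_of(c,'bay')[:1]])
s=get_state();print(np.round(s['position'],1),np.round(s['ee_rot'],3))
```

```text
[582.4  -4.7  14. ]
[ 533.6 -126.5   14. ]
[ 519.9 -217.1   14. ]
orange
((528.2634887695312, 224.4765625), (195.98077392578125, 121.10819244384766), 5.345566272735596) [[425.1 275.6]
 [436.3 155.1]
 [631.5 173.3]
 [620.2 293.9]]
tip [([121.9, 258.4], array([523.3, 224. ,   3. ]))]
[184.  544.7 231.2] [-3.1 -0.   2.8]
```

View pics/crop.png

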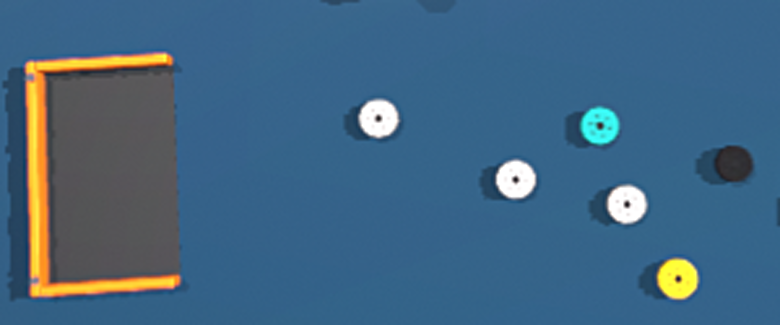

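The crop confirms it: the three bare steel hubs are at crop (378,118), (515,179) and (627,204). Turquoise, black and yellow are the look-alikes. The bay centre is about (527,222), yawed about 5°. The plan is to set the fingers about 20 mm apart, with their closing line across the push, so each hub nests between the tips. I'll push along +y, nearest hub first.

```bash
python3 -m handwheel '[[0,0,1,-0.93,-0.71,0.3,-0.53],[0,0,1,-0.93,-0.71,0.3,-0.53],[0,0,1,-0.93,-0.71,0.3,-0.53],[0,0,1,-0.93,-0.71,0.3,-0.53],[0,0,1,-0.93,-0.71,0.3,-0.53],[0,0,1,-0.93,-0.71,0.3,-0.53],[0,0,1,-0.93,-0.71,0.3,-0.53]]'
python3 -c "
from workcell import *
s=get_state();print(*s['position'],*s['ee_rot'],s['width'])"
```

```text
time_s: 1.1
position: [315.3, 350.0, 171.4]
ee_rot: [3.142, -0.0, 2.29]
wrist_force: [0.1, -0.1, 0.1]
width: 20.1
grip_force: 0.0
315.32181713488444 350.03626216350136 171.3722491920963 3.1415199578492325 -0.0004170647611236866 2.2896170957819555 20.104184509938708
```

```bash
python3 -m handwheel '[[0,0,1,-0.98,-0.12,0.1,-0.53],[0,0,1,-0.98,-0.12,0.1,-0.53],[0,0,1,-0.98,-0.12,0.1,-0.53],[0,0,1,-0.98,-0.12,0.1,-0.53],[0,0,1,-0.98,-0.12,0.1,-0.53],[0,0,1,-0.98,-0.12,0.1,-0.53],[0,0,1,-0.98,-0.12,0.1,-0.53]]'
```

```text
time_s: 1.8
position: [425.7, 189.2, 151.6]
ee_rot: [3.141, -0.001, 1.771]
wrist_force: [-0.3, -0.1, -0.0]
width: 20.2
grip_force: 0.0
```

```bash
python3 -m handwheel '[[0,0,0.38,-0.9,0.38,0.1,-0.53],[0,0,0.38,-0.9,0.38,0.1,-0.53],[0,0,0.38,-0.9,0.38,0.1,-0.53],[0,0,0.38,-0.9,0.38,0.1,-0.53],[0,0,0.38,-0.9,0.38,0.1,-0.53],[0,0,0.38,-0.9,0.38,0.1,-0.53]]'
python3 -c "
from workcell import *
s=get_state();print(*s['position'],*s['ee_rot'],s['width'])"
```

```text
time_s: 2.4
position: [535.9, 27.5, 131.1]
ee_rot: [-3.141, -0.001, 1.571]
wrist_force: [0.5, 0.5, -0.8]
width: 20.3
grip_force: 0.0
535.9291911162683 27.464942084539068 131.0663424535647 -3.1406030644493064 -0.0007950292472667098 1.5709608738565932 20.281948710310434
```

```bash
python3 -m handwheel '[[0,0,0,-0.35,0.235,0.2,-0.53],[0,0,0,-0.35,0.235,0.2,-0.53],[0,0,0,-0.35,0.235,0.455,-0.53],[0,0,0,-0.35,0.235,0.455,-0.53],[0,0,0,-0.35,0.235,0.455,-0.53]]'
python3 - <<'E'
from h import *
s=get_state(); c=camera('wrist'); save(c,'w1.png')
from scipy.spatial.transform import Rotation as Ro
T=np.eye(4);T[:3,:3]=Ro.from_euler('xyz',s['ee_rot']).as_matrix();T[:3,3]=s['position']
M=np.linalg.inv(T@np.array(c['hand_eye'])); c['R']=M[:3,:3]; c['t']=M[:3,3]
for r in trace(c,'hub1'): print(round(r['confidence'],2),r['xy'],np.round(world(c,r['xy'],15),1),np.round(world(c,r['xy']),1))
E
```

```text
time_s: 2.9
position: [581.0, -41.2, 39.9]
ee_rot: [-3.138, -0.001, 1.573]
wrist_force: [0.2, -0.2, 0.8]
width: 20.2
grip_force: 0.0
0.93 [278.4, 189.8] [581.1  -5.3  15. ] [581.1  -5.5  14.3]
```

View pics/w1.png

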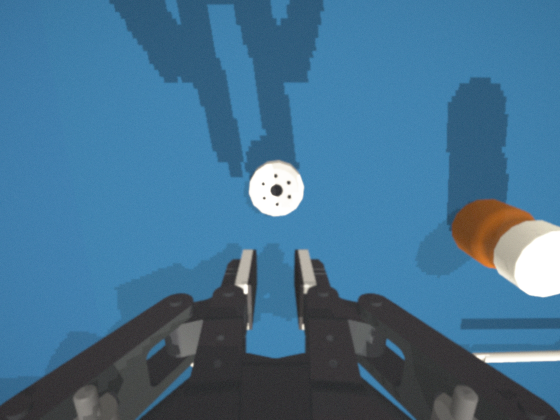

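The wrist view shows the first hub at (278,190), centred ahead of the finger gap at about x 275. I'll lower and start the sweep.

```bash
python3 -m handwheel '[[0,0,0,0,0,0.1,-0.53],[0,0,0,0,0,0.17,-0.53],[0,0,0,0,0,0.17,-0.53],[0,0,0,0.05,0,0.17,-0.53],[0,0,0,0.1,0,0.17,-0.53],[0,0,0,0.17,0,0.17,-0.53],[0,0,0,0.25,0,0.17,-0.53],[0,0,0,0.33,0,0.17,-0.53],[0,0,0,0.4,-0.01,0.17,-0.53],[0,0,0,0.45,-0.01,0.17,-0.53]]'
python3 - <<'E'
from h import *
c=camera('top')
for r in trace(c,'hub1'): print(round(r['confidence'],2),r['xy'],np.round(world(c,r['xy'],14),1))
E
```

```text
time_s: 4.0
position: [580.8, 47.8, 6.4]
ee_rot: [-3.141, 0.0, 1.571]
wrist_force: [0.5, -1.6, 2.7]
width: 20.0
grip_force: 1.2
0.64 [309.5, 235.5] [ 586.1 -194.    14. ]
0.55 [338.6, 298.2] [ 449.8 -261.    14. ]
0.5 [321.0, 267.9] [ 514.9 -221.    14. ]
0.49 [360.2, 250.7] [ 555.6 -307.9   14. ]
```

```bash
python3 -m handwheel '[[0,0,0,0.07,0,0,-0.53],[0,0,0,0.16,0,0,-0.53],[0,0,0,0.26,0,0,-0.53],[0,0,0,0.36,-0.01,0,-0.53],[0,0,0,0.46,-0.01,0,-0.53],[0,0,0,0.56,-0.01,0,-0.53],[0,0,0,0.65,-0.01,0,-0.53],[0,0,0,0.72,-0.01,0,-0.53],[0,0,0,0.77,-0.01,0,-0.53],[0,0,0,0.8,-0.01,0,-0.53]]'
python3 - <<'E'
from h import *
from scipy.spatial.transform import Rotation as Ro
s=get_state(); c=camera('wrist'); save(c,'w2.png')
T=np.eye(4);T[:3,:3]=Ro.from_euler('xyz',s['ee_rot']).as_matrix();T[:3,3]=s['position']
M=np.linalg.inv(T@np.array(c['hand_eye'])); c['R']=M[:3,:3]; c['t']=M[:3,3]
for r in trace(c,'hub1'): print(round(r['confidence'],2),r['xy'],np.round(world(c,r['xy'],15),1),np.round(world(c,r['xy']),1))
E
```

```text
time_s: 5.1
position: [579.2, 207.0, 6.1]
ee_rot: [-3.141, -0.0, 1.57]
wrist_force: [0.5, -0.6, -0.4]
width: 20.3
grip_force: 0.2
0.65 [277.3, 225.9] [578.6 233.1  15. ] [578.6 233.2  15.4]
```

View pics/w2.png

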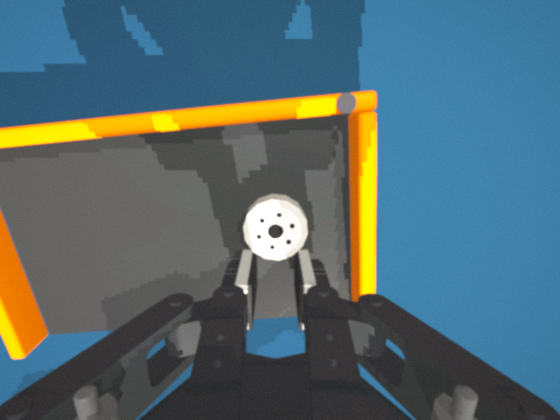

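The first hub is nested at (276,228), well inside the bay. Next I back off, rise, and go to the second hub.

```bash
python3 -m handwheel '[[0,0,0,-0.12,0,0,-0.53],[0,0,0,-0.15,0,-0.2,-0.53],[0,0,0,-0.3,0,-0.3,-0.53],[0,0,0,-0.55,-0.1,-0.3,-0.53],[0,0,0,-0.8,-0.2,-0.3,-0.53],[0,0,0,-1,-0.225,-0.3,-0.53],[0,0,0,-1,-0.225,-0.3,-0.53]]'
python3 -m handwheel '[[0,0,0,-0.25,0,0,-0.53],[0,0,0,-0.5,0,0,-0.53],[0,0,0,-0.75,0,0,-0.53],[0,0,0,-0.84,0,0,-0.53],[0,0,0,-0.84,0,0,-0.53],[0,0,0,-0.84,0,0,-0.53]]'
cat >> h.py <<'E'
from scipy.spatial.transform import Rotation as Ro
def wristhubs(q='hub1'):
    s=get_state(); c=camera('wrist')
    T=np.eye(4);T[:3,:3]=Ro.from_euler('xyz',s['ee_rot']).as_matrix();T[:3,3]=s['position']
    M=np.linalg.inv(T@np.array(c['hand_eye'])); c['R']=M[:3,:3]; c['t']=M[:3,3]
    for r in trace(c,q): print(round(r['confidence'],2),np.round(r['xy']),np.round(world(c,r['xy'],15),1),np.round(world(c,r['xy']),1),c['frame'][int(r['xy'][1])-8,int(r['xy'][0])])
    return c
E
python3 -c "
from h import *
wristhubs()"
```

```text
time_s: 5.9
position: [533.0, 0.7, 66.6]
ee_rot: [-3.141, 0.002, 1.562]
wrist_force: [0.8, -0.0, 0.0]
width: 20.1
grip_force: 0.0
time_s: 6.5
position: [533.6, -161.4, 66.0]
ee_rot: [-3.141, -0.001, 1.569]
wrist_force: [-0.3, 0.7, -0.2]
width: 20.4
grip_force: 0.0
0.92 [339. 270.] [ 579.  -192.3   15. ] [ 579.1 -192.7   14.2] [  0 255 254]
0.67 [258. 296.] [ 518.7 -214.8   15. ] [ 518.7 -214.9   14.9] [246 241 231]
0.44 [160. 342.] [ 438.8 -257.7   15. ] [ 438.9 -257.5   15.3] [70 72 76]
```

```bash
python3 -c "
from h import *
c=wristhubs(); save(c,'w3.png')"
```

```text
0.86 [338. 269.] [ 578.5 -190.8   15. ] [ 578.4 -190.7   15.1] [  0 254 252]
0.63 [257. 299.] [ 518.4 -216.3   15. ] [ 518.4 -216.2   15.2] [254 254 251]
0.58 [276. 176.] [ 532.2 -121.3   15. ] [ 532.2 -121.2   15.5] [252 251 247]
0.49 [159. 345.] [ 438.2 -259.6   15. ] [ 438.3 -259.4   15.2] [71 74 72]
```

View pics/w3.png

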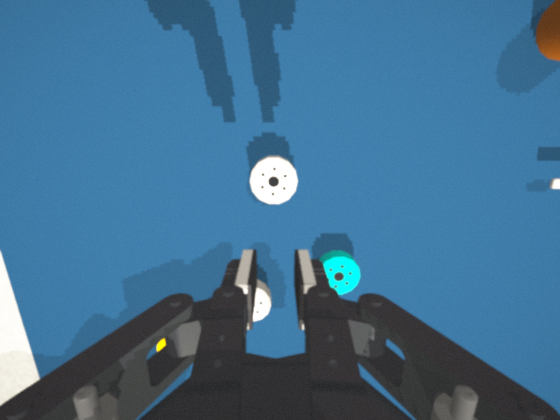

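The second hub is centred ahead at (274,181), with turquoise at (340,272) and the third hub at (262,302) behind the tips. Descending just behind the second hub clears both.

```bash
python3 -m handwheel '[[0,0,0,0.015,-0.01,0.1,-0.53],[0,0,0,0.015,-0.01,0.25,-0.53],[0,0,0,0.015,-0.01,0.3,-0.53],[0,0,0,0.03,-0.01,0.3,-0.53],[0,0,0,0.08,-0.01,0.3,-0.53],[0,0,0,0.15,-0.01,0.3,-0.53],[0,0,0,0.24,-0.01,0.3,-0.53],[0,0,0,0.33,-0.01,0.3,-0.53],[0,0,0,0.42,-0.01,0.3,-0.53],[0,0,0,0.51,-0.01,0.3,-0.53]]'
python3 -m handwheel '[[0,0,0,0.09,0,0,-0.53],[0,0,0,0.18,0,0,-0.53],[0,0,0,0.27,0,0,-0.53],[0,0,0,0.36,-0.01,0,-0.53],[0,0,0,0.45,-0.01,0,-0.53],[0,0,0,0.54,-0.02,0,-0.53],[0,0,0,0.62,-0.02,0,-0.53],[0,0,0,0.68,-0.02,0,-0.53],[0,0,0,0.7,-0.02,0,-0.53]]'
python3 -c "
from h import *
c=wristhubs()"
```

```text
time_s: 7.7
position: [532.4, -58.1, 7.4]
ee_rot: [3.14, -0.0, 1.57]
wrist_force: [-0.1, -0.4, -0.2]
width: 20.1
grip_force: 0.1
time_s: 8.6
position: [528.3, 81.9, 7.1]
ee_rot: [3.14, -0.0, 1.572]
wrist_force: [-0.5, -0.4, 1.3]
width: 20.1
grip_force: 0.3
0.59 [277. 224.] [527.4 108.5  15. ] [527.4 108.9  16.2] [233 229 218]
```

Still nested. 121 mm remain (0.6).

```bash
python3 -m handwheel '[[0,0,0,0.07,0,0,-0.53],[0,0,0,0.16,0,0,-0.53],[0,0,0,0.25,0,0,-0.53],[0,0,0,0.34,0,0,-0.53],[0,0,0,0.43,0,0,-0.53],[0,0,0,0.51,0,0,-0.53],[0,0,0,0.57,0,0,-0.53],[0,0,0,0.6,0,0,-0.53],[0,0,0,0.6,0,0,-0.53]]'
python3 -c "
from h import *
c=wristhubs()"
python3 -m handwheel '[[0,0,0,-0.12,0,0,-0.53],[0,0,0,-0.15,0,-0.2,-0.53],[0,0,0,-0.3,0,-0.3,-0.53],[0,0,0,-0.55,0,-0.3,-0.53],[0,0,0,-0.8,0,-0.3,-0.53],[0,0,0,-1,0,-0.3,-0.53],[0,0,0,-1,0,-0.3,-0.53]]'
```

```text
time_s: 9.6
position: [528.3, 200.9, 6.2]
ee_rot: [-3.142, -0.0, 1.571]
wrist_force: [-1.1, 0.0, -0.2]
width: 20.2
grip_force: 0.0
0.91 [277. 223.] [527.3 228.3  15. ] [527.3 228.3  15. ] [223 220 204]
0.64 [380. 213.] [576.8 233.5  15. ] [576.3 234.   16.5] [255 254 253]
0.49 [277. 184.] [527.3 247.9  15. ] [527.3 245.2   3. ] [57 58 58]
time_s: 10.4
position: [528.3, -5.0, 66.5]
ee_rot: [3.141, 0.001, 1.562]
wrist_force: [-0.2, 0.2, 0.9]
width: 19.9
grip_force: 0.0
```

```bash
python3 -m handwheel '[[0,0,0,-0.25,-0.045,0,-0.53],[0,0,0,-0.5,-0.045,0,-0.53],[0,0,0,-0.75,-0.045,0,-0.53],[0,0,0,-1,-0.045,0,-0.53],[0,0,0,-1,-0.045,0,-0.53]]'
python3 -m handwheel '[[0,0,0,-0.2,0,0,-0.53],[0,0,0,-0.25,0,0,-0.53],[0,0,0,-0.25,0,0,-0.53],[0,0,0,-0.25,0,0,-0.53]]'
python3 -c "
from h import *
c=wristhubs(); save(c,'w4.png')"
```

```text
time_s: 10.9
position: [519.5, -205.9, 66.6]
ee_rot: [3.139, 0.003, 1.562]
wrist_force: [0.1, 0.3, 0.6]
width: 20.0
grip_force: 0.0
time_s: 11.3
position: [518.4, -248.6, 66.0]
ee_rot: [-3.141, -0.001, 1.57]
wrist_force: [-0.8, 0.3, -0.4]
width: 20.1
grip_force: 0.0
0.94 [184. 249.] [ 451.5 -262.4   15. ] [ 451.6 -262.2   15.2] [255 255   0]
0.9 [368. 156.] [ 577.  -196.7   15. ] [ 576.8 -196.6   15.7] [  0 255 253]
0.74 [268. 189.] [ 511.5 -218.3   15. ] [ 511.5 -218.2   15.5] [255 255 255]
```

View pics/w4.png

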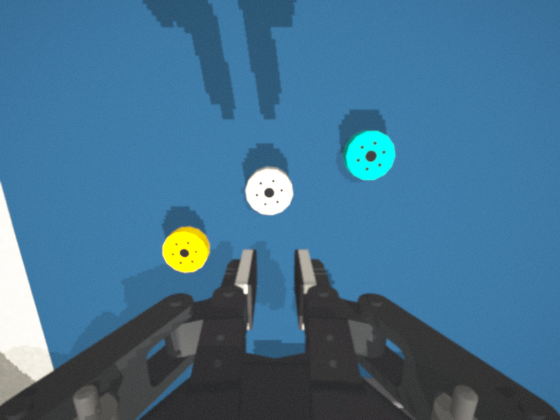

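The third hub is at (269,191), about 4 mm left of the gap centre at 275; yellow (185,250) and turquoise (370,155) are both clear. I'll shift -3 mm in x, lower, and sweep, drifting to x≈477.

```bash
python3 -m handwheel '[[0,0,0,0,-0.015,0.1,-0.53],[0,0,0,0,-0.015,0.25,-0.53],[0,0,0,0,-0.015,0.3,-0.53],[0,0,0,0.03,-0.015,0.3,-0.53],[0,0,0,0.08,-0.015,0.3,-0.53],[0,0,0,0.15,-0.02,0.3,-0.53],[0,0,0,0.24,-0.025,0.3,-0.53],[0,0,0,0.33,-0.035,0.3,-0.53],[0,0,0,0.42,-0.045,0.3,-0.53],[0,0,0,0.51,-0.055,0.3,-0.53]]'
python3 -m handwheel '[[0,0,0,0.09,-0.01,0,-0.53],[0,0,0,0.18,-0.02,0,-0.53],[0,0,0,0.27,-0.03,0,-0.53],[0,0,0,0.36,-0.04,0,-0.53],[0,0,0,0.45,-0.05,0,-0.53],[0,0,0,0.54,-0.06,0,-0.53],[0,0,0,0.63,-0.07,0,-0.53],[0,0,0,0.72,-0.08,0,-0.53],[0,0,0,0.78,-0.085,0,-0.53],[0,0,0,0.8,-0.09,0,-0.53]]'
python3 -c "
from h import *
c=wristhubs()"
```

```text
time_s: 12.4
position: [507.8, -146.1, 6.7]
ee_rot: [3.141, 0.0, 1.57]
wrist_force: [0.5, -0.5, 0.2]
width: 20.3
grip_force: 0.5
time_s: 13.4
position: [489.6, 13.8, 6.3]
ee_rot: [-3.141, -0.0, 1.572]
wrist_force: [0.2, -0.7, 0.2]
width: 19.8
grip_force: 0.3
0.71 [272. 223.] [486.5  41.1  15. ] [486.5  41.5  16.1] [255 255 255]
```

Remaining: 184 mm in y (0.92) and -11 mm in x (-0.055).

```bash
python3 -m handwheel '[[0,0,0,0.08,-0.01,0,-0.53],[0,0,0,0.18,-0.02,0,-0.53],[0,0,0,0.29,-0.03,0,-0.53],[0,0,0,0.4,-0.045,0,-0.53],[0,0,0,0.51,-0.055,0,-0.53],[0,0,0,0.62,-0.055,0,-0.53],[0,0,0,0.72,-0.055,0,-0.53],[0,0,0,0.81,-0.055,0,-0.53],[0,0,0,0.88,-0.055,0,-0.53],[0,0,0,0.92,-0.055,0,-0.53]]'
python3 -m handwheel '[[0,0,0,0,0,0,-0.53],[0,0,0,-0.12,0,0,-0.53],[0,0,0,-0.15,0,-0.2,-0.53],[0,0,0,-0.3,0,-0.5,-0.53],[0,0,0,-0.55,0,-0.7,-0.53],[0,0,0,-0.8,0,-0.7,-0.53],[0,0,0,-1,0,-0.7,-0.53],[0,0,0,-1,0,-0.7,-0.53]]'
python3 -m handwheel '[[0,0,0,-0.25,0,0,-0.53],[0,0,0,-0.5,0,0,-0.53],[0,0,0,-0.75,0,0,-0.53],[0,0,0,-1,0,0,-0.53],[0,0,0,-1,0,0,-0.53]]'
python3 - <<'E'
from h import *
c=camera('top'); save(c,'end.png',None,1.4)
for r in trace(c,'hub1'): print(round(r['confidence'],2),np.round(r['xy']),np.round(world(c,r['xy'],14),1))
for q in ['drive','jar','driver']:
    for r in trace(c,q)[:1]: print(q,np.round(r['xy']))
E
```

```text
time_s: 14.5
position: [479.5, 196.7, 6.2]
ee_rot: [-3.142, -0.0, 1.57]
wrist_force: [-0.2, -1.2, 1.1]
width: 20.3
grip_force: 0.2
time_s: 15.3
position: [479.7, -8.4, 147.6]
ee_rot: [3.139, 0.002, 1.564]
wrist_force: [0.7, 0.3, -0.4]
width: 20.4
grip_force: 0.0
time_s: 15.8
position: [478.9, -209.8, 145.9]
ee_rot: [3.141, 0.002, 1.562]
wrist_force: [-0.5, 1.0, -0.2]
width: 20.5
grip_force: 0.0
0.63 [362. 249.] [ 559. -311.   14.]
0.62 [118. 276.] [484.9 225.5  14. ]
0.55 [121. 253.] [534.9 222.7  14. ]
0.55 [308. 240.] [ 575.9 -191.3   14. ]
0.49 [121. 233.] [579.4 224.9  14. ]
drive [418. 243.]
jar [240. 177.]
driver [278. 128.]
```

View pics/end.png

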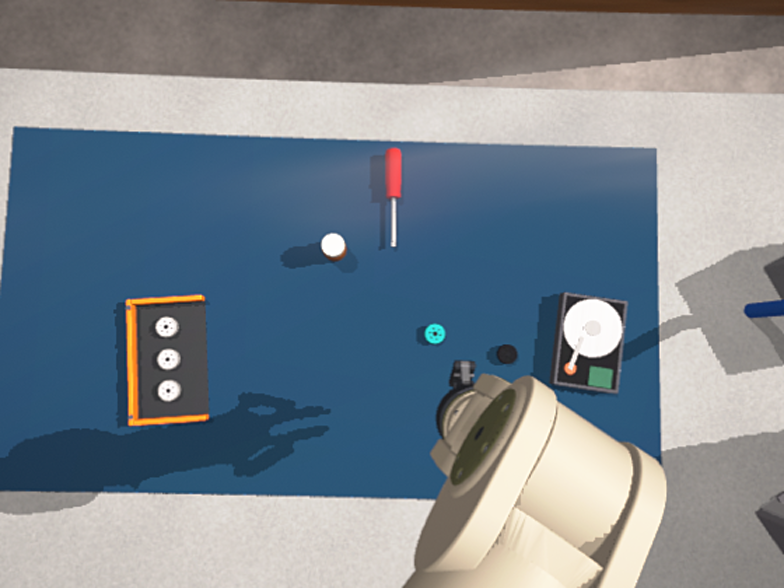

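The three hubs lie flat in the middle of the bay, at picture pixels (166,327), (168,359) and (169,391). The drive, jar, screwdriver and the visible look-alikes are unmoved, and the arm is clear.

```bash
python3 -c "
from workcell import *
print(close_job())"
```

```text
the job is handed in; nothing more can be done
None
```

I swept all three steel hubs flat into the orange bay and handed the job in at about 16 s; in the final top picture the drive, jar, screwdriver, turquoise and black look-alikes are unmoved, while the yellow one was hidden by the arm and so not rechecked.

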